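Move the block carrier to the round blocking stand

ROBOT

A 6-joint arm with a two-finger parallel gripper is mounted at the origin on the work surface. World frame = base frame: x ahead of the robot, y to its left, z up, the work surface at z = 0. Lengths are in m, angles in rad, forces in N, time in s.
With the tool pointing down it reaches from about 0.35 to 0.975 m from the base axis. Payload 7.1 kg.
Tool frame: the origin (TCP) lies midway between the tips of the shut fingers; the grasp point (between the pads) lies 19 mm behind it; z points along the fingers, x is the direction in which the jaws open and shut, and the axes are right-handed (so a half turn about z gives the same grasp; the last joint's range is limited). The gripper opens to 88 mm and grips with 3 to 60 N. Pads are 20 mm wide; open, the fingers measure 115 mm over their backs; the gripper's body (75 mm by 178 mm) begins 61 mm behind the grasp point.
Start: joints at [-1.264, 0.423, 1.63, -0, 1.089, -0.019], TCP at [0.2, -0.592, 0.223] pointing down, gripper open.
Joint ranges: [-3, 3], [-0.9, 2.11], [0.09, 2.58], [-1.31, 4.45], [0.11, 2.69], [-2.54, 2.54]. Speed limits (rad/s): [2.39, 2.39, 3.01, 3.14, 3.14, 3.14].

INTERFACE

Orientations are given as a unit quaternion [w, x, y, z].
In Python, from station import move_pose, movel, movej, command_gripper, wait, inverse_kinematics, read_camera, camera_info, MotionError, job_done, get_time, get_joint_pos, get_qvel, get_effort, get_tcp_pos, get_ee_rot, get_ft_force, get_ft_torque, get_grip_width gives the robot as it stands. Calls block until the motion is done:
- move_pose(position, orientation): joint-space move of the TCP to a pose.
- movel(position, frame=None, v=0.15, until_force=None): straight line of the TCP; frame=None keeps the orientation; v is the mean speed in m/s. With until_force (N) it stops when the force on the tool has changed by that much, and returns True; else False.
- movej(angles): joint-space move.
- command_gripper(opening): opening from 0.0 (shut) to 1.0 (fully open); the grip force is fixed at half the most; returns when the fingers have stopped.
- wait(seconds).
- inverse_kinematics(position, orientation): joint angles nearest the present ones, or None.
- read_camera(name): name is "scene" or "top" or "wrist"; returns the picture (400x640x3 uint8, red, green, blue); there is no depth.
- camera_info(name): a dict with "intrinsics" (3x3 intrinsics, pixels), "dist" ([k1, k2, p1, p2, k3] as OpenCV has them; the pictures are not rectified), "T" (4x4, takes a point from camera to world coordinates); the wrist camera has in their place "tool_from_camera" (4x4, takes a point from camera to tool coordinates, whose origin is the TCP and whose axes are the tool frame's). Camera axes: x right, y up, looking along -z (the intrinsics and any distortion apply to the point x, -y, -z); pixel columns grow to the right and rows downward; lengths in m; the calibration is good to about 2 mm. A picture is of the moment at which its call begins: read the wrist's pose just before it. camera_info takes no time and is no camera call.
A pose or a line that the arm cannot do raises MotionError and nothing moves.
- job_done(): hands the job in, once; it reports no verdict.
Readings, each from a call of its own:
- get_time(): time.
- get_joint_pos(): joint angles.
- get_qvel(): joint speeds.
- get_effort(): joint torques, N m.
- get_tcp_pos(): TCP position.
- get_ee_rot(): TCP orientation.
- get_ft_force(): force on the tool from outside, world axes, zero at the start.
- get_ft_torque(): the same for the moment, N m.
- get_grip_width(): opening from 0.0 (shut) to 1.0 (fully open).
Only numpy, scipy, OpenCV 4.12 (cv2) and the standard library are available. Lean on these libraries where they do the work, as an engineer would, in place of code of your own. Each camera call takes 0.05 s, during which the arm holds its last target.

TASK

Take the hat-block carrier out of the rectangular stand by pressing that stand's spring catch and sliding the carrier off its rail, then slide it into the rail of the round stand until the catch there clicks up behind it, and let go. Be gentle: do not force, jam or ram the carrier or the catches, and leave everything else on the bench where it is.

Things in the scene. Friction and masses are not known exactly. Their poses are not given: they have to be found in the camera images.
- carrier: Block carrier: flat aluminium shoe 80 x 58 x 10 mm (x, y, z) with an upright beech neck in its middle, 34 mm along x, 30 mm along y, from 10 to 80 mm above the shoe's underside; grasp the neck from above. Origin: centre of the shoe's underside; z up, x along the rail. 0.38 to 0.52 kg. Starts latched in stand_a, its centre at x = 10.5, y = 0, z = 45 mm of stand_a, axes parallel.
- stand_a: Fixed stand with a RECTANGULAR wooden base 160 x 120 x 18 mm, carrying a slide rail along its x axis; the carrier starts in it. Origin on the table, below the rail's middle line, 15 mm from the base's centre towards the mouth; z up. The rail's mouth faces the robot at yaw 0; in is +x, out is -x.
- mouth_a (a point): Middle of the rail's mouth, on the floor of stand_a's rail: x = -50 mm, z = 45 mm of stand_a. Side walls 62 mm apart (2 mm to spare each side of the shoe) and two lips 13 mm above the floor, which leave a 42 mm slot for the neck, so the carrier cannot be lifted out; lip tops 63 mm above the table. Flares reach out to x = -64 mm. Draw the carrier to x = -115 mm or beyond to be clear.
- pad_a (a point): Middle of the top of the thumb pad of stand_a's catch while up: a steel plate 47 mm (x) by 36 mm sticking out of the mouth, x = -105 to -58 mm of stand_a, 41 mm above the table; press straight down. Its tooth (inner face at x = -30 mm, 7.5 mm above the rail floor) stands behind the carrier's tail; a sprung plunger at the far end presses the carrier on it with 7 N.
- catch_a (a joint): How far stand_a's catch is pressed down, m: 0 up, 0.014 at its stop; spring 1 N at 0, 2.8 N at the stop, plus up to 2 N of rubbing. Pressed 8 mm or more, it lets the plunger throw the carrier about 13 mm out over the tooth in about 0.3 s; the carrier then holds the tooth down: the catch can be let go and the carrier drawn out.
- stand_b: Fixed stand with a ROUND wooden base, diameter 170 mm, 18 mm thick, empty at the start. Origin and axes as in stand_a, and the same rail. Its catch, plunger and stop are like stand_a's, but sit on one block that was set anywhere up to 12 mm either way along the rail; this is not measured. So the carrier latches with its centre somewhere between x = -1.5 and 22.5 mm of stand_b.
- mouth_b (a point): Middle of the rail's mouth, on the floor of stand_b's rail (x = -50 mm, z = 45 mm of stand_b); walls, lips and flares as at mouth_a. Going in, the shoe's front pushes the ramped tooth down (a few N); over the last 14 mm the plunger resists with 3.5 to 7 N; after the click the carrier can go only 3.5 mm farther to a rigid stop. Let go, the plunger pushes it back on the tooth.
- catch_b (a joint): How far stand_b's catch is pressed down, m: 0 up, about 0.007 to 0.0075 while the shoe lies over the tooth, and back to 0 when it has clicked up behind the carrier.
- tin: Bystander: small round tin with a red band, diameter 68 mm, 62 mm high, origin under its centre.
- wood_cube: Bystander: plain wooden block of 50 mm, origin under its centre.
- glue_bowl: Bystander: pale bowl, diameter 120 mm, 65 mm high, origin under its centre.
- crown_block: Bystander: wooden hat block, diameter 164 mm, 116 mm high, origin under its centre.
- brim_ring: Bystander: flat aluminium ring, diameter 170 mm, 22 mm high, origin under its centre.
- brush: Bystander: hand brush lying on the bench at the left.
There are look-alikes about, which are no part of the job. Leave any pink look-alike of the stand_a alone.

How it is judged:
By the outcome, as a careful person would: the job done as asked, in the order asked, and still so for the second after the job is handed in, with the robot touching nothing.
It also fails if it takes over 67 s, if anything falls off the work surface, if the arm or the gripper's body presses on something with over 40 N, if the wrist force passes 120 N, or if a joint passes its speed limit or range.

## Working session

There is one attempt and no reset: what is moved stays moved. The work goes in short steps, each a Python script; the robot and the scene stay as the last script left them, time stands still between calls to the robot, and variables do not carry over. Pictures are saved under pics/ and viewed, and the job is handed in when it is done.

```bash
ls; mkdir -p pics; python3 - <<'E'
from station import *
import cv2, numpy as np
for n in ("scene","top","wrist"):
    im=read_camera(n); cv2.imwrite(f"pics/{n}0.png",im[:,:,::-1])
    print(n,camera_info(n))
print(get_time(),get_tcp_pos(),get_ee_rot(),get_ft_force())
E
```

```text
pics
scene {'intrinsics': array([[499.92536515,   0.        , 327.058407  ],
       [  0.        , 499.92536515, 196.18052981],
       [  0.        ,   0.        ,   1.        ]]), 'dist': array([-0.01151295,  0.        ,  0.        ,  0.        ,  0.        ]), 'T': array([[-0.48814564, -0.69157028,  0.53239495,  1.24833345],
       [ 0.87273868, -0.3823156 ,  0.30358191,  0.35698493],
       [-0.00640533,  0.61283385,  0.79018583,  1.06247167],
       [ 0.        ,  0.        ,  0.        ,  1.        ]])}
top {'intrinsics': array([[459.81092122,   0.        , 314.07554785],
       [  0.        , 459.81092122, 181.07784999],
       [  0.        ,   0.        ,   1.        ]]), 'dist': array([-0.05092605,  0.        ,  0.        ,  0.        ,  0.        ]), 'T': array([[-0.0187985 ,  0.99545855, -0.09332143,  0.42313189],
       [-0.99971906, -0.02006222, -0.01262182, -0.01961812],
       [-0.01443673,  0.09305794,  0.99555603,  1.44444902],
       [ 0.        ,  0.        ,  0.        ,  1.        ]])}
wrist {'intrinsics': array([[340.51609439,   0.        , 324.82543369],
       [  0.        , 340.51609439, 201.64312196],
       [  0.        ,   0.        ,   1.        ]]), 'dist': array([-0.05760581,  0.        ,  0.        ,  0.        ,  0.        ]), 'tool_from_camera': array([[ 9.99999703e-01,  7.35568599e-04,  2.30649128e-04,
        -6.35642137e-04],
       [ 7.70645054e-04, -9.61324768e-01, -2.75416224e-01,
        -7.43166879e-02],
       [ 1.91411931e-05,  2.75416320e-01, -9.61325049e-01,
        -1.60933189e-01],
       [ 0.00000000e+00,  0.00000000e+00,  0.00000000e+00,
         1.00000000e+00]])}
0.15 [ 0.19992821 -0.59172902  0.22208938] [-3.22060416e-04  8.12421048e-01 -5.83070947e-01 -4.57121367e-04] [-1.56201947 -0.15811663 -0.27804089]
```

View pics/scene0.png

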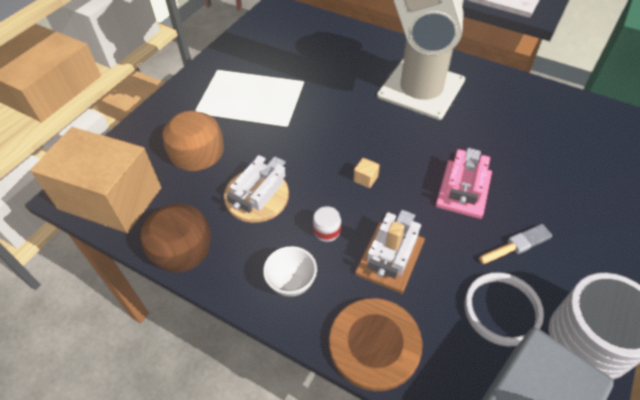

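View pics/top0.png

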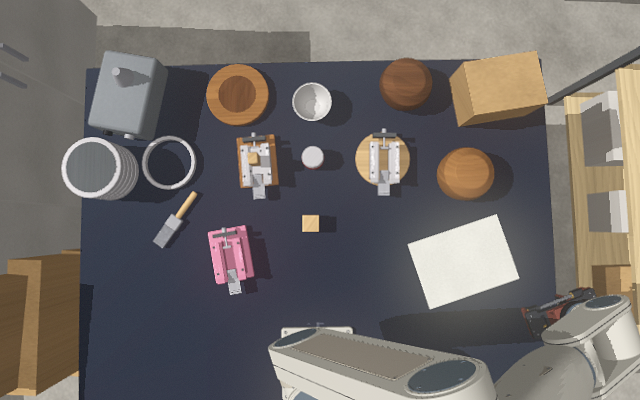

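View pics/wrist0.png

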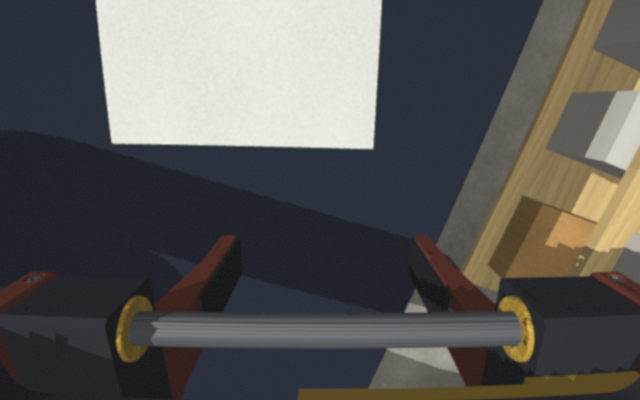

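The top view shows three candidates: a brown rectangular stand holding a beech neck (258,165), a round light-wood stand that is empty (383,160), and a pink rectangular stand (231,258). The brown one fits stand_a and the round one fits stand_b; the pink one is the look-alike. I'll enlarge to confirm.

```bash
python3 - <<'E'
import cv2, numpy as np
im=cv2.imread("pics/top0.png")
a=cv2.resize(im[122:207,220:300],None,fx=6,fy=6,interpolation=cv2.INTER_CUBIC)
b=cv2.resize(im[117:202,345:425],None,fx=6,fy=6,interpolation=cv2.INTER_CUBIC)
cv2.imwrite("pics/cropA.png",a[:, :]);cv2.imwrite("pics/cropB.png",b)
E
```

```text
(no output)
```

View pics/cropA.png

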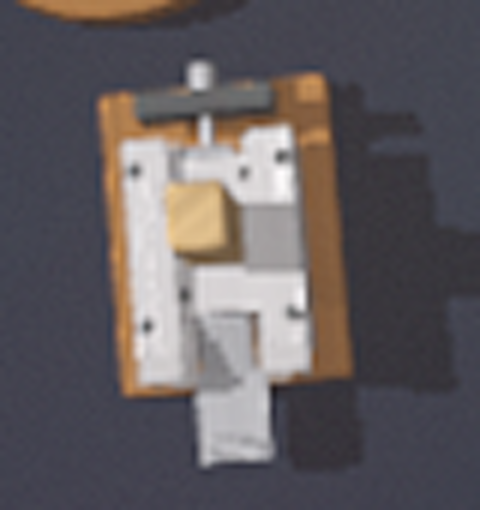

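View pics/cropB.png

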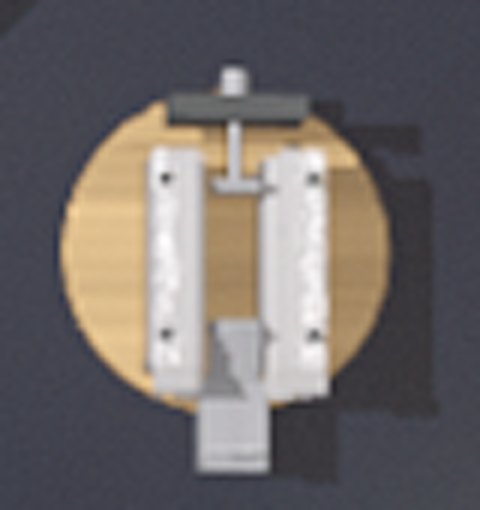

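Confirmed: the first crop shows the beech neck in the rail of the brown rectangular stand, and the second shows the empty rail on the round base. I'll fit rough poses from these points, then refine them with the wrist camera.

```bash
cat > h.py <<'E'
from station import *
import cv2, numpy as np
from scipy.optimize import least_squares
from scipy.spatial.transform import Rotation as R
F=np.diag([1.,-1,-1])
def Rq(q): return R.from_quat([q[1],q[2],q[3],q[0]]).as_matrix()
def camT(n,pos=None,q=None):
    ci=camera_info(n)
    if n!="wrist": return ci["intrinsics"],ci["dist"],ci["T"]
    T=np.eye(4);T[:3,:3]=Rq(q);T[:3,3]=pos
    return ci["intrinsics"],ci["dist"],T@ci["tool_from_camera"]
def proj(cam,P):
    K,d,T=cam
    Pc=(np.asarray(P)-T[:3,3])@T[:3,:3]@F
    return cv2.projectPoints(Pc.reshape(-1,1,3),np.zeros(3),np.zeros(3),K,d)[0].reshape(-1,2)
def unproj(cam,uv,z):
    K,d,T=cam
    n=cv2.undistortPoints(np.array(uv,float).reshape(-1,1,2),K,d).reshape(-1,2)
    r=np.c_[n,np.ones(len(n))]@F@T[:3,:3].T
    return T[:3,3]+r*((z-T[2,3])/r[:,2])[:,None]
def S(p,L):
    L=np.atleast_2d(np.array(L,float));c,s=np.cos(p[2]),np.sin(p[2])
    return np.c_[p[0]+c*L[:,0]-s*L[:,1],p[1]+s*L[:,0]+c*L[:,1],L[:,2]]
def fit(cam,L,uv,p0):
    f=lambda p:(proj(cam,S(p,L))-uv).ravel()
    r=least_squares(f,p0,loss='soft_l1',x_scale=[.01,.01,.01]);return r.x,f(r.x).reshape(-1,2)
def tool_q(yaw):
    # tool z down, tool x = -y of stand frame ; tool y = -x (camera ahead)
    c,s=np.cos(yaw),np.sin(yaw)
    M=np.c_[[s,-c,0],[-c,-s,0],[0,0,-1]]
    q=R.from_matrix(M).as_quat();return [q[3],q[0],q[1],q[2]]
E
python3 - <<'E'
from h import *
cam=camT("top")
def c(uv,o): return (np.array(uv,float)+.5)/6-.5+np.array(o)
L=[[-.105,.018,.041],[-.105,-.018,.041],[.095,.06,.018],[.095,-.06,.018],[-.065,-.06,.018],[-.065,.06,.018],[.0275,.015,.125],[.0275,-.015,.125],[-.0065,-.015,.125],[-.0065,.015,.125]]
uv=c([[200,465],[270,460],[100,97],[327,73],[352,375],[122,395],[168,183],[222,180],[228,245],[170,250]],(220,122))
p,r=fit(cam,L,uv,[.6,.2,0]);print("A",p,np.round(r,1).tolist())
pc=unproj(cam,c([[225,255]],(345,117)),.018);print("B base",pc)
pp=unproj(cam,c([[197,472],[270,472]],(345,117)),.041);print("padB",pp)
E
```

```text
A [0.60943756 0.1748866  0.06689421] [[0.2, -0.1], [0.3, -0.3], [0.2, -0.3], [0.1, 0.3], [-0.1, 0.4], [0.0, 0.3], [-0.9, -0.1], [0.3, -0.5], [0.2, 0.2], [-0.4, 0.2]]
B base [[ 0.62162814 -0.21548745  0.018     ]]
padB [[ 0.50732647 -0.1944364   0.041     ]
 [ 0.50657647 -0.23159627  0.041     ]]
```

```bash
cat > v.py <<'E'
from h import *
import sys
def view(name,x,y,z,yaw):
    move_pose([x,y,z],tool_q(yaw)); wait(.3)
    p,q=get_tcp_pos(),get_ee_rot(); im=read_camera("wrist")
    cv2.imwrite(f"pics/{name}.png",im[:,:,::-1]); np.savez(f"pics/{name}.npz",p=p,q=q)
    print(name,get_time(),p,q)
E
python3 - <<'E'
from v import *
view("wB",.55,-.215,.26,0)
view("wA",.55,.171,.26,.067)
E
```

```text
wB 2.3667 [ 0.54983124 -0.21548605  0.2599535 ] [-1.69094329e-05 -7.06839770e-01  7.07373691e-01  9.04249150e-06]
wA 4.15 [0.5502284  0.17032002 0.26000708] [-9.80271458e-06  7.30009942e-01 -6.83436525e-01  2.48404464e-05]
```

View pics/wB.png

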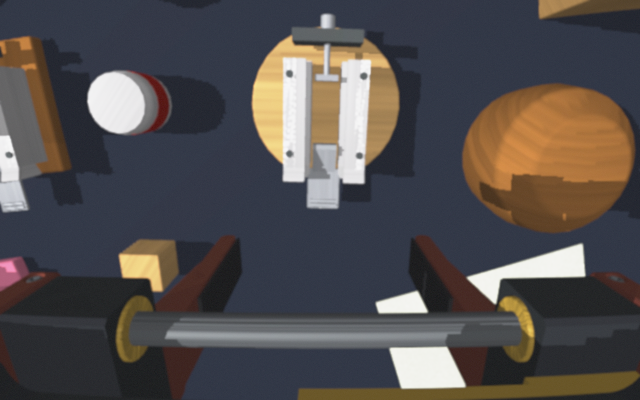

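View pics/wA.png

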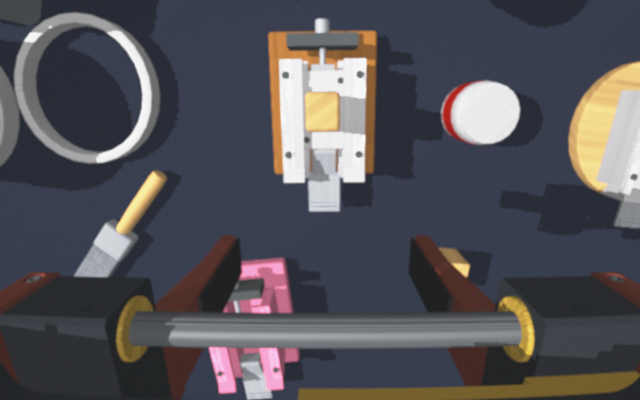

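Wrist views: the round stand lies around (325,105) and is empty, and stand_a around (322,105) holds the neck (322,111). I'll enlarge both to read corners.

```bash
python3 - <<'E'
import cv2
a=cv2.imread("pics/wA.png")[10:220,255:395];cv2.imwrite("pics/wA_l.png",cv2.resize(a[100:210],None,fx=5.7,fy=5.4,interpolation=2)) if 0 else None
for n in "AB":
    im=cv2.imread(f"pics/w{n}.png")
    for k,(r0,r1) in enumerate([(10,110),(120,220)]):
        cv2.imwrite(f"pics/w{n}_c{k}.png",cv2.resize(im[r0:r1,255:395],None,fx=5,fy=5,interpolation=cv2.INTER_CUBIC))
im=cv2.imread("pics/wB.png")
E
```

```text
(no output)
```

View pics/wA_c0.png

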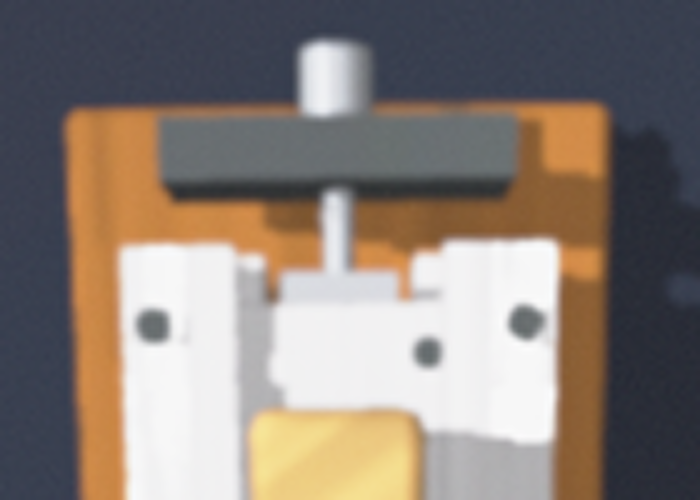

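View pics/wA_c1.png

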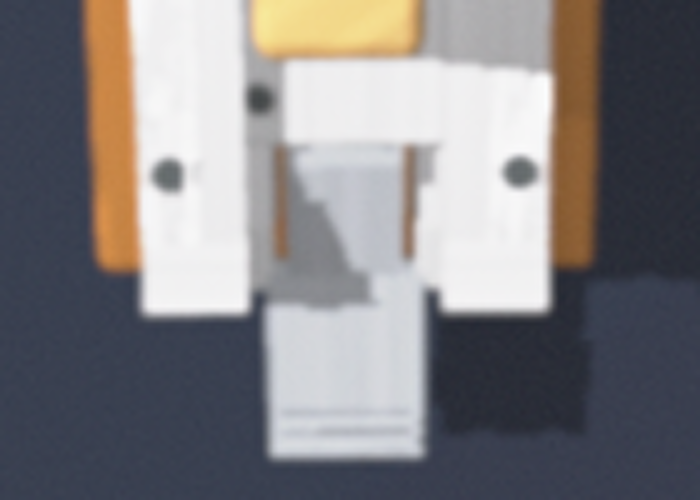

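View pics/wB_c0.png

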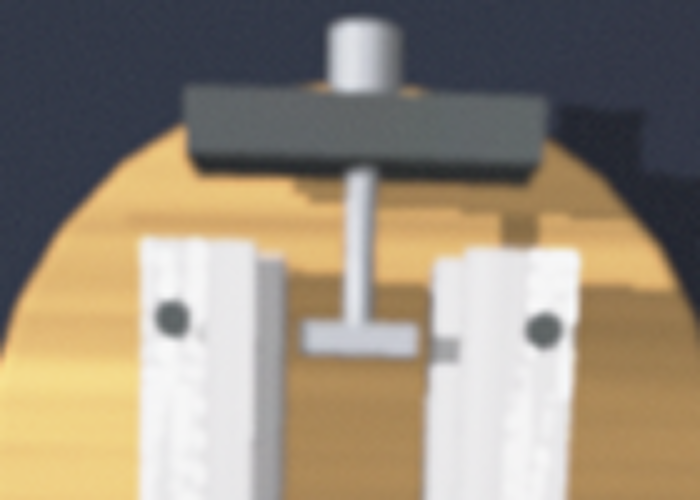

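View pics/wB_c1.png

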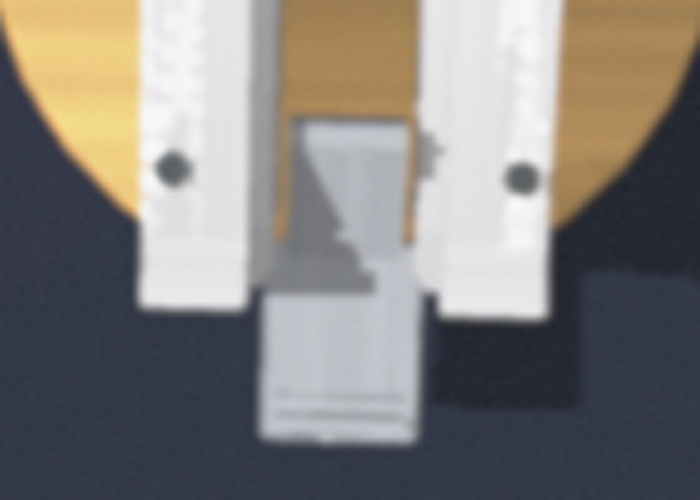

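```bash
python3 - <<'E'
from h import *
def c0(l): return (np.array(l,float)+.5)/5-.5+[255,10]
def c1(l): return (np.array(l,float)+.5)/5-.5+[255,120]
def cam(n):
    d=np.load(f"pics/{n}.npz");return camT("wrist",d['p'],d['q'])
A,B=cam("wA"),cam("wB")
L=[[.095,.06,.018],[.095,-.06,.018],[-.065,.06,.018],[-.065,-.06,.018],[-.105,.018,.041],[-.105,-.018,.041],[.0275,.015,.125],[.0275,-.015,.125],[-.0065,.015,.125],[-.0065,-.015,.125]]
uv=np.r_[c0([[66,105],[608,103]]),c1([[97,270],[595,267],[270,459],[426,457]]),c0([[250,412],[421,412]]),c1([[255,53],[420,53]])]
pA,r=fit(A,L,uv,[.609,.175,.067]);print("A",pA.round(4).tolist(),np.round(r,1).tolist())
def loc(p,P):
    c,s=np.cos(p[2]),np.sin(p[2]);d=P[:,:2]-p[:2];return np.c_[d@[c,s],d@[-s,c]]
ra=np.r_[c0([[153,326],[526,322]]),c1([[168,175],[520,172]]),c0([[119,247],[235,245],[443,240],[558,240]]),c1([[141,315],[249,315],[440,312],[551,311]])]
rb=np.r_[c0([[172,319],[544,331]]),c1([[173,170],[522,179]]),c0([[140,240],[253,242],[466,248],[580,252]]),c1([[137,308],[247,309],[439,318],[549,319]])]
l=loc(pA,unproj(A,ra,.063));print("rail loc A",(l*1000).round(1).tolist())
pB,r=fit(B,np.c_[l,np.full(len(l),.063)],rb,[.607,-.215,0]);print("B",pB.round(4).tolist(),np.round(r,1).tolist())
print("mean-sym B:",)
pad=loc(pB,unproj(B,c1([[258,442],[419,442]]),.041));print("padB",pad*1000)
print("padA",loc(pA,unproj(A,c1([[270,459],[426,457]]),.041))*1000)
print("screwsB",(loc(pB,unproj(B,rb[:4],.063))*1000).round(1).tolist())
print("bracket top edge A/B at z=.08:",(loc(pA,unproj(A,c0([[158,115],[517,115]]),.075))*1000).round(1).tolist(),(loc(pB,unproj(B,c0([[183,86],[547,96]]),.075))*1000).round(1).tolist())
# round base outline of B in picture
im=cv2.imread("pics/wB.png");
th=np.linspace(0,2*np.pi,60);pts=S(pB,np.c_[.015+.085*np.cos(th),.085*np.sin(th),np.full(60,.018)])
o=proj(B,pts);cv2.polylines(im,[o.round().astype(int)],True,(0,255,0),1)
cv2.imwrite("pics/ovB.png",cv2.resize(im[0:230,220:420],None,fx=2.6,fy=2.6))
E
```

```text
A [0.6085, 0.1766, 0.0756] [[-0.8, 0.2], [0.8, -0.7], [-0.1, 0.8], [-0.1, 0.4], [0.0, 0.1], [-0.4, 0.2], [-0.7, -1.9], [1.2, -2.3], [-0.7, 1.3], [1.4, 0.9]]
rail loc A [[44.9, 36.9], [44.9, -37.4], [-34.9, 36.9], [-35.1, -37.3], [59.9, 43.1], [60.0, 20.2], [60.4, -20.8], [60.3, -43.5], [-65.1, 43.9], [-65.3, 20.6], [-65.1, -20.5], [-65.1, -44.4]]
B [0.6081, -0.2151, -0.0291] [[-0.1, 0.2], [0.1, -0.0], [-0.4, -0.1], [0.2, 0.2], [0.1, -0.1], [0.7, 0.0], [-0.3, -0.4], [-0.1, -0.3], [0.3, 0.1], [-0.1, 0.7], [-0.3, -0.3], [-0.1, 0.2]]
mean-sym B:
padB [[-101.19282273   18.85163146]
 [-100.15803805  -18.70930534]]
padA [[-104.88190501   17.99747057]
 [-104.77686448  -18.51814336]]
screwsB [[45.1, 36.8], [44.9, -37.3], [-35.0, 36.4], [-34.9, -37.1]]
bracket top edge A/B at z=.08: [[81.8, 33.3], [81.1, -34.1]] [[85.9, 33.7], [86.0, -34.4]]
```

View pics/ovB.png

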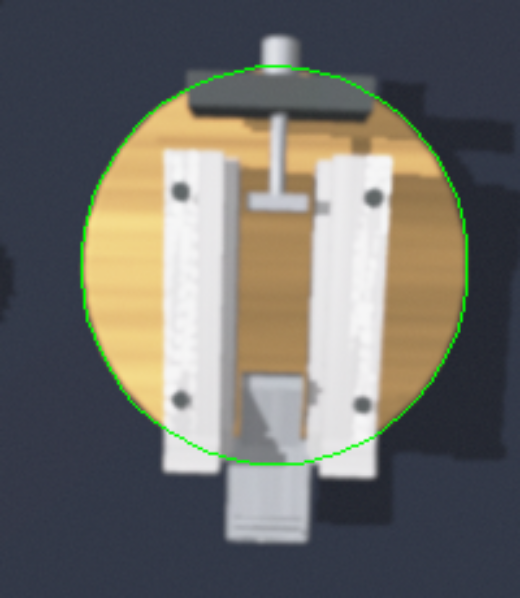

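Fits are consistent to under 1 px on the rails: stand_a at (0.6085, 0.1766, yaw 0.076), stand_b at (0.6081, −0.2151, yaw −0.029). The pad and bracket show stand_b's block about +4.3 mm along, so it should latch at x ≈ 14.8 mm. Next I press catch_a.

```bash
cat >> h.py <<'E'
PA=np.array([.6085,.1766,.0756]);PB=np.array([.6081,-.2151,-.0291])
def W(p,x,y,z): return S(p,[[x,y,z]])[0]
def ft(): return np.mean([get_ft_force() for _ in range(5)],0).round(2)
E
python3 - <<'E'
from h import *
q=tool_q(PA[2])
command_gripper(0.0)
move_pose(W(PA,-.085,0,.10),q)
movel(W(PA,-.085,0,.050),v=.12); print(get_time(),ft())
for z in (.044,.041,.038,.035,.032,.030):
    s=movel(W(PA,-.085,0,z),v=.03,until_force=15); print(z,s,get_tcp_pos().round(4),ft())
wait(.4); print(get_time())
p,qq=get_tcp_pos(),get_ee_rot(); im=read_camera("wrist");cv2.imwrite("pics/press.png",im[:,:,::-1])
np.savez("pics/press.npz",p=p,q=qq)
E
```

```text
6.75 [-0.3   0.35 -0.05]
0.044 False [0.5238 0.1702 0.0442] [ 0.14 -0.07  0.25]
0.041 False [0.5237 0.1702 0.0409] [ 0.44 -1.09 -0.17]
0.038 False [0.5236 0.1701 0.0378] [-0.15  0.02  0.36]
0.035 False [0.5236 0.1701 0.0347] [-0.14 -0.33 -0.43]
0.032 False [0.5238 0.1702 0.0319] [ 0.18 -0.51  1.56]
0.03 False [0.5239 0.1702 0.03  ] [0.24 0.51 2.42]
8.75
```

View pics/press.png

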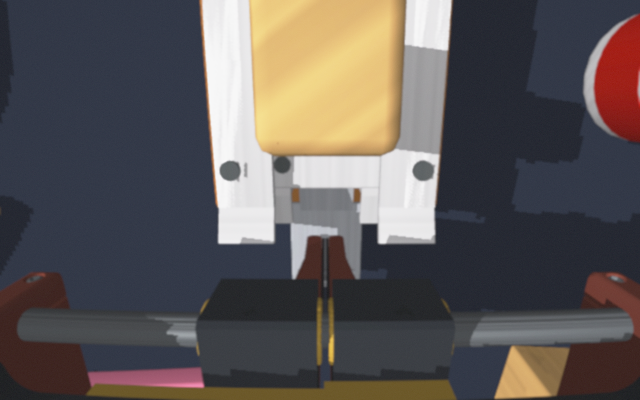

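The shoe's tail (row 188) is still inside the mouth and the force is only about 2.4 N, so the press isn't deep enough. I'll continue down in small steps.

```bash
python3 - <<'E'
from h import *
q=tool_q(PA[2])
def loc(p,P):
    c,s=np.cos(p[2]),np.sin(p[2]);d=P[:,:2]-p[:2];return np.c_[d@[c,s],d@[-s,c]]
d=np.load("pics/press.npz");print(loc(PA,unproj(camT("wrist",d['p'],d['q']),[[328,188]],.055)))
for z in (.0285,.027,.0255):
    s=movel(W(PA,-.085,0,z),v=.03,until_force=10); print(z,s,get_tcp_pos().round(4),ft(),ft())
wait(.4); 
p,qq=get_tcp_pos(),get_ee_rot(); im=read_camera("wrist");cv2.imwrite("pics/press2.png",im[:,:,::-1]);print(get_time())
E
```

```text
[[-0.04387909 -0.0009005 ]]
0.0285 False [0.5238 0.1702 0.0284] [ 0.14 -0.36  2.31] [ 0.14 -0.36  2.31]
0.027 False [0.5238 0.1702 0.0272] [-0.91 -0.59  5.66] [-0.91 -0.59  5.66]
0.0255 False [0.5237 0.1702 0.0266] [-4.19 -0.42 16.35] [-4.19 -0.42 16.35]
10.0
```

View pics/press2.png

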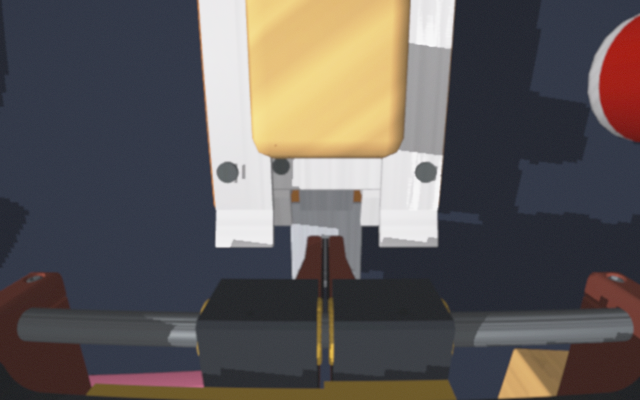

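The tail now unprojects to x ≈ −44 mm (it was −29.5 when latched), so the carrier had already been thrown by the previous step; the last step only touched the catch's stop at about 16 N. I'll release the pad and go to grasp the neck.

```bash
python3 - <<'E'
from h import *
q=tool_q(PA[2])
movel(W(PA,-.085,0,.06),v=.1); print(ft())
movel(W(PA,-.085,0,.15),v=.25)
command_gripper(1.0)
movel(W(PA,-.06,0,.17),v=.25);wait(.15)
p,qq=get_tcp_pos(),get_ee_rot(); im=read_camera("wrist");cv2.imwrite("pics/pre.png",im[:,:,::-1]);np.savez("pics/pre.npz",p=p,q=qq);print(get_time(),p,ft())
E
```

```text
[-1.09 -0.21  0.03]
12.85 [0.54722079 0.1717545  0.16905644] [-0.47 -0.15  0.55]
```

View pics/pre.png

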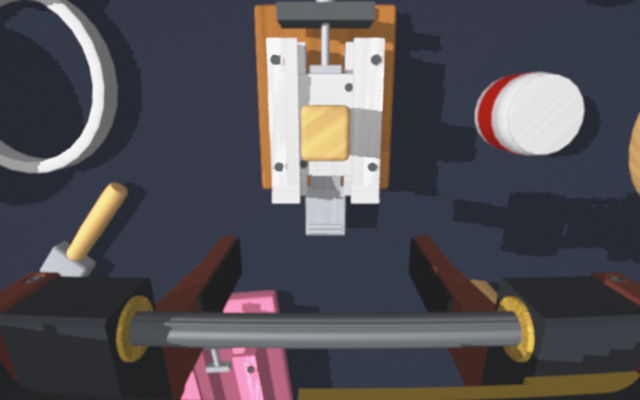

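The neck's top face spans (300,106)–(349,161) and the carrier has moved out. I'll compute its centre and grasp.

```bash
cat >> h.py <<'E'
def loc(p,P):
    c,s=np.cos(p[2]),np.sin(p[2]);d=np.atleast_2d(P)[:,:2]-p[:2];return np.c_[d@[c,s],d@[-s,c]]
E
python3 - <<'E'
from h import *
d=np.load("pics/pre.npz")
l=loc(PA,unproj(camT("wrist",d['p'],d['q']),[[300,133],[349,133],[324.5,106],[324.5,161]],.125));print(l)
x=(l[2,0]+l[3,0])/2; y=(l[0,1]+l[1,1])/2; print(x,y)
if abs(x+.003)<.006 and abs(y)<.003:
    movel(W(PA,x,y,.17),v=.25); movel(W(PA,x,y,.085),v=.2,until_force=8); movel(W(PA,x,y,.078),v=.05,until_force=6); wait(.15)
    print(get_tcp_pos(),ft())
    command_gripper(0.0); wait(.2)
    print(get_time(),get_grip_width(),get_tcp_pos(),ft(),loc(PA,get_tcp_pos()))
E
```

```text
[[-0.00369096  0.01486362]
 [-0.00371748 -0.01420169]
 [ 0.01181582  0.0003143 ]
 [-0.02045936  0.00034971]]
-0.00432177051460734 0.0003309659123327492
[0.6044487  0.17667357 0.07851441] [-0.31  0.24  0.21]
15.3667 0.3380207205738343 [0.60414961 0.17655123 0.07797469] [-0.07  0.37 -0.03] [[-0.00434164  0.00027994]]
```

Gripped at a width of 29.7 mm with almost no side force. Now I draw it out gently.

```bash
python3 - <<'E'
from h import *
y=.0003
for x in (-.02,-.04,-.06,-.09,-.12):
    s=movel(W(PA,x,y,.0783),v=.08,until_force=12); print(x,s,ft(),get_grip_width(),loc(PA,get_tcp_pos()))
    if s: break
print(get_time())
E
```

```text
-0.02 False [ 0.19  0.01 -1.96] 0.34149011381976857 [[-0.02075321  0.00028661]]
-0.04 False [-0.42  0.04 -2.94] 0.34040528987523616 [[-0.04020808  0.00032259]]
-0.06 False [-0.22  0.19 -1.31] 0.34584612389538855 [[-0.06013696  0.00031901]]
-0.09 False [-0.31 -0.82 -3.21] 0.3388047329490603 [[-0.09002556  0.00035186]]
-0.12 False [ 0.68  0.77 -3.33] 0.33885190153972794 [[-0.11967058  0.00039969]]
17.5667
```

Clear of the rail, with only the carrier's weight on the wrist. I'll carry it to the front of stand_b's mouth and check alignment there.

```bash
python3 - <<'E'
from h import *
q=tool_q(PB[2])
movel(W(PA,-.12,.0003,.16),v=.2)
move_pose(W(PB,-.125,0,.16),q)
movel(W(PB,-.125,0,.095),v=.15); movel(W(PB,-.125,0,.0795),v=.06,until_force=5); wait(.3)
p,qq=get_tcp_pos(),get_ee_rot(); im=read_camera("wrist");cv2.imwrite("pics/mB.png",im[:,:,::-1]);np.savez("pics/mB.npz",p=p,q=qq)
im=read_camera("scene");cv2.imwrite("pics/sB.png",cv2.resize(im[120:270,180:400,::-1],None,fx=3.5,fy=3.5,interpolation=2))
print(get_time(),loc(PB,p),p,get_grip_width(),ft())
E
```

```text
20.9333 [[-1.24858104e-01 -9.15725363e-05]] [ 0.48329209 -0.21155868  0.07972292] 0.338279271130747 [-0.35  1.38 -3.81]
```

View pics/mB.png

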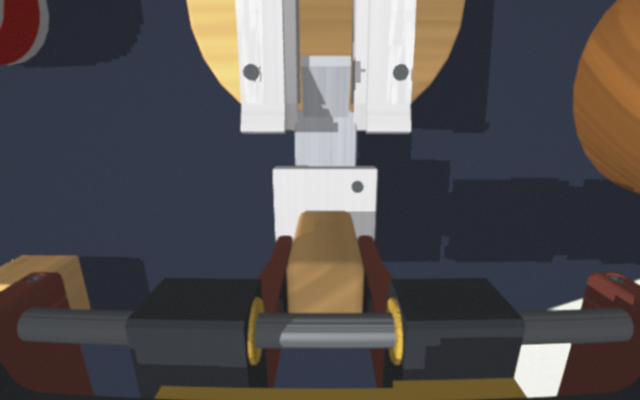

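View pics/sB.png

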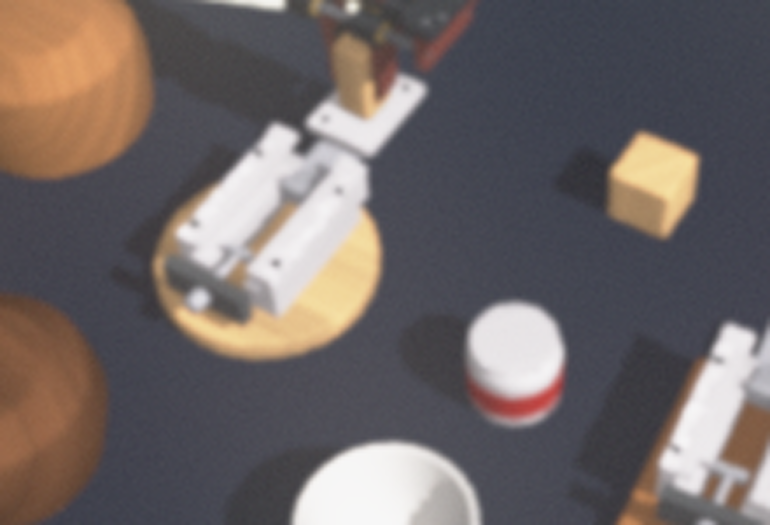

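The shoe's front edge lies at (273–377, 168), with the mouth lips ending at (241–286) and (366–411), row 131. I'll compare the centrelines numerically.

```bash
python3 - <<'E'
from h import *
im=cv2.imread("pics/mB.png");cv2.imwrite("pics/mBc.png",cv2.resize(im[55:215,230:420],None,fx=4,fy=3.7,interpolation=2))
d=np.load("pics/mB.npz");c=camT("wrist",d['p'],d['q'])
print("shoe",loc(PB,unproj(c,[[273,168],[377,168]],.0557))*1e3)
print("screws",loc(PB,unproj(c,[[251,72],[400.5,72]],.063))*1e3)
print("lip ends",loc(PB,unproj(c,[[241,132],[286,132],[366,132],[411,132]],.063))*1e3)
print("pad",proj(c,S(PB,[[-.058+.0043,.018,.041],[-.058+.0043,-.018,.041]])))
E
```

```text
shoe [[-84.38968713  28.68000518]
 [-84.4391434  -28.57554   ]]
screws [[-34.88441646  36.61487159]
 [-34.93385544 -37.31510134]]
lip ends [[-64.20231131  43.35735567]
 [-64.32063448  20.10260068]
 [-64.3517548  -21.0424344 ]
 [-64.2685038  -44.3123973 ]]
pad [[293.39424577 110.09128169]
 [356.67909813 110.03930874]]
```

View pics/mBc.png

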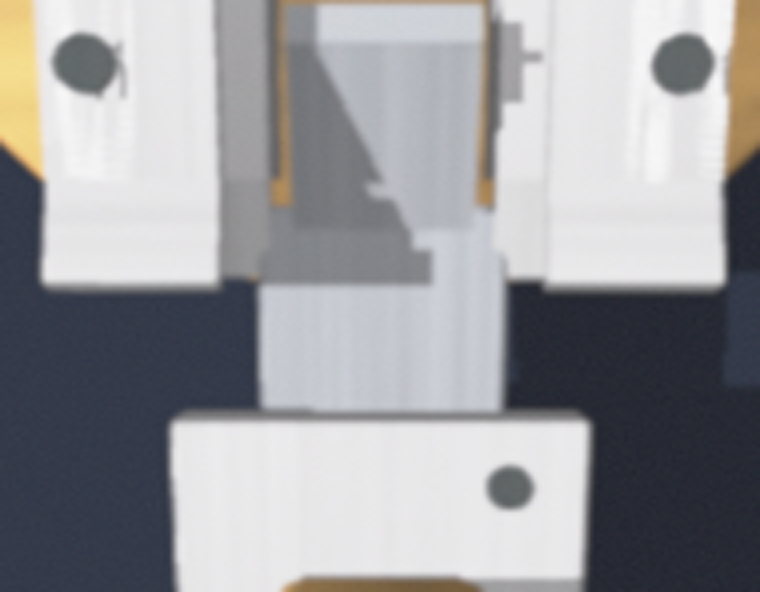

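Side alignment agrees to within 0.4 mm, and I'll shift by that much. Inserting in guarded steps.

```bash
python3 - <<'E'
from h import *
y=-.0004
movel(W(PB,-.1245,y,.0790),v=.03)
R3=Rq(tool_q(PB[2]))
def go(x,v,f):
    s=movel(W(PB,x,y,.0789),v=v,until_force=f); F=ft()
    c,sn=np.cos(PB[2]),np.sin(PB[2])
    print(round(x,4),s,"Fx %.1f Fy %.1f Fz %.1f"%(F[0]*c+F[1]*sn,-F[0]*sn+F[1]*c,F[2]),(loc(PB,get_tcp_pos())*1e3).round(2).tolist(),round(get_grip_width(),3),round(get_time(),2)); return s
for x in (-.10,-.085,-.07,-.05,-.03,-.015,-.004):
    if go(x,.05,10): break
E
```

```text
-0.1 False Fx -0.3 Fy 0.3 Fz -4.4 [[-100.16, -0.24]] 0.344 21.82
-0.085 False Fx -0.2 Fy -0.0 Fz -2.8 [[-84.65, -0.42]] 0.337 22.27
-0.07 False Fx 0.4 Fy 0.1 Fz -0.9 [[-69.31, -0.5]] 0.339 22.73
-0.05 False Fx -0.9 Fy 0.4 Fz -2.6 [[-49.73, -0.36]] 0.338 23.27
-0.03 False Fx 0.9 Fy 0.1 Fz -3.0 [[-29.71, -0.36]] 0.34 23.82
-0.015 False Fx 0.3 Fy 0.1 Fz -2.1 [[-14.55, -0.42]] 0.34 24.27
-0.004 False Fx 1.0 Fy -0.3 Fz -1.7 [[-3.48, -0.44]] 0.342 24.64
```

```bash
python3 - <<'E'
from h import *
y=-.0004
def go(x,v,f):
    s=movel(W(PB,x,y,.0789),v=v,until_force=f); F=ft()
    c,sn=np.cos(PB[2]),np.sin(PB[2]); fx=F[0]*c+F[1]*sn
    print(round(x,4),s,"Fx %.1f Fy %.1f Fz %.1f"%(fx,-F[0]*sn+F[1]*c,F[2]),(loc(PB,get_tcp_pos())*1e3).round(2).tolist(),round(get_time(),2)); return s or fx<-13
for x in (.002,.006,.009,.011,.013,.0145,.016):
    if go(x,.03,9): break
wait(.2)
im=read_camera("wrist");cv2.imwrite("pics/in1.png",im[:,:,::-1])
im=read_camera("scene");cv2.imwrite("pics/in1s.png",cv2.resize(im[130:230,200:320,::-1],None,fx=5,fy=5,interpolation=2))
print(ft(),get_time())
E
```

```text
0.002 False Fx -3.2 Fy -0.3 Fz -1.5 [[1.28, -0.25]] 24.99
0.006 False Fx -5.0 Fy 0.4 Fz -1.8 [[4.79, -0.2]] 25.27
0.009 False Fx -5.6 Fy -0.3 Fz -2.0 [[7.64, -0.18]] 25.52
0.011 False Fx -6.4 Fy 0.3 Fz -2.7 [[9.46, -0.17]] 25.77
0.013 False Fx -5.4 Fy 0.2 Fz -1.5 [[11.35, -0.16]] 26.02
0.0145 False Fx -6.6 Fy -1.2 Fz -1.5 [[12.7, -0.15]] 26.27
0.016 False Fx -7.0 Fy -0.6 Fz -0.2 [[14.09, -0.17]] 26.52
[-7.52  0.03 -1.21] 26.825
```

View pics/in1.png

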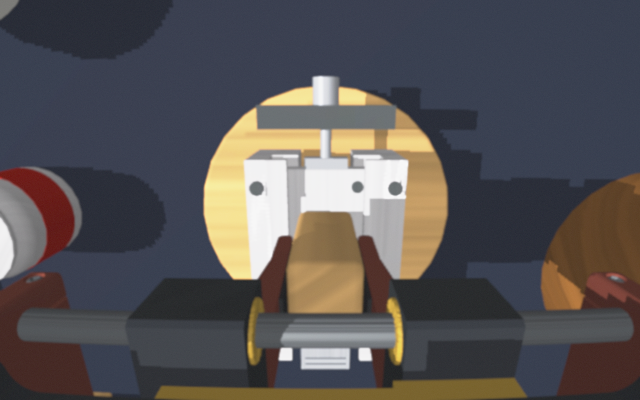

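View pics/in1s.png

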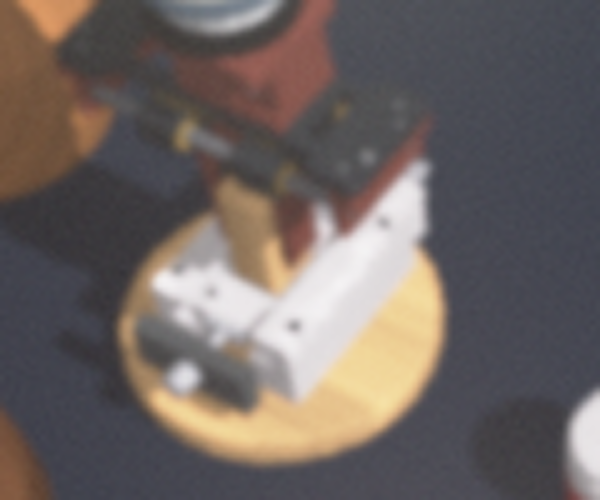

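The neck is in, with a plunger force of about 7 N. The arm yields, so the TCP lags about 2 mm behind the command. The pad's outer edge shows at about (325,369), and its row tells whether the catch is up or down. I'll step on while watching it.

```bash
python3 - <<'E'
from h import *
y=-.0004
c,sn=np.cos(PB[2]),np.sin(PB[2])
crops=[]
def look():
    p,q=get_tcp_pos(),get_ee_rot(); im=read_camera("wrist");cam=camT("wrist",p,q)
    up=proj(cam,S(PB,[[-.1007,0,.041]]))[0]; dn=proj(cam,S(PB,[[-.1007,0,.0337]]))[0]
    crops.append(cv2.resize(im[340:390,285:365,::-1],None,fx=4,fy=4,interpolation=2))
    return up.round(1),dn.round(1)
print(look())
for x in (.017,.018,.019,.020,.021,.022):
    s=movel(W(PB,x,y,.0789),v=.02,until_force=7); F=ft(); fx=F[0]*c+F[1]*sn
    print(round(x,4),s,"Fx %.1f Fz %.1f"%(fx,F[2]),(loc(PB,get_tcp_pos())*1e3).round(2).tolist(),round(get_time(),2),*look())
    if s or fx<-12 : break
cv2.imwrite("pics/steps.png",np.vstack([np.hstack(crops[i:i+2]) for i in range(0,len(crops)//2*2,2)][-2:]))
E
```

```text
(array([325.1, 376.6]), array([325.1, 369.2]))
0.017 False Fx -7.6 Fz -0.6 [[14.99, -0.16]] 27.12 [325.2 377.6] [325.2 370.2]
0.018 False Fx -7.9 Fz -1.4 [[15.93, -0.15]] 27.43 [325.2 378.6] [325.2 371.1]
0.019 False Fx -9.0 Fz -0.7 [[16.83, -0.18]] 27.73 [325.1 379.5] [325.1 372. ]
0.02 False Fx -8.8 Fz -0.3 [[17.75, -0.17]] 28.02 [325.1 380.5] [325.1 373. ]
0.021 False Fx -11.1 Fz 1.9 [[18.12, -0.15]] 28.32 [325.2 380.6] [325.2 373.1]
0.022 False Fx -13.3 Fz 4.3 [[18.25, -0.15]] 28.62 [325.2 380.4] [325.2 372.9]
```

View pics/steps.png

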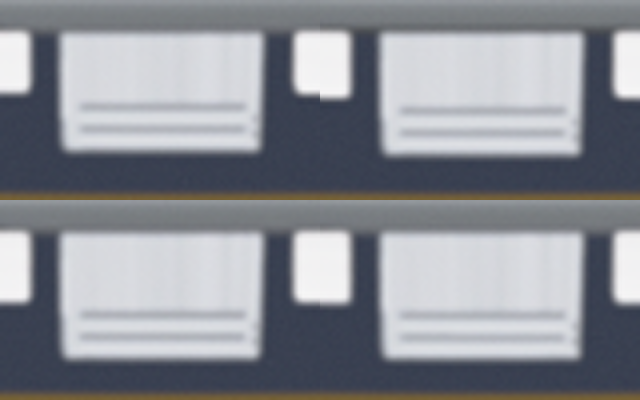

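The pad's edge is at row ≈379.5, against predictions of 380.4 for up and 372.9 for down, so the catch has clicked up. The stop was felt where predicted (18.2 mm). I'll back off so the plunger seats it on the tooth, check that the tooth carries the load, and release.

```bash
python3 - <<'E'
from h import *
y=-.0002
c,sn=np.cos(PB[2]),np.sin(PB[2])
for x in (.0190,.0165,.0150,.0142):
    movel(W(PB,x,y,.0785),v=.02); F=ft(); print(x,"Fx %.1f Fz %.1f"%(F[0]*c+F[1]*sn,F[2]),(loc(PB,get_tcp_pos())*1e3).round(2).tolist())
wait(.2);F=ft(); print("Fx %.1f Fy %.1f Fz %.1f"%(F[0]*c+F[1]*sn,-F[0]*sn+F[1]*c,F[2]),get_tcp_pos(),get_time())
E
```

```text
0.019 Fx -7.9 Fz 0.7 [[17.04, -0.16]]
0.0165 Fx -6.8 Fz -0.2 [[14.94, -0.15]]
0.015 Fx -5.3 Fz -4.1 [[14.21, -0.13]]
0.0142 Fx -2.9 Fz -6.4 [[14.09, -0.13]]
Fx -2.2 Fy -0.7 Fz -7.0 [ 0.62218591 -0.21564067  0.07825504] 29.95
```

The carrier stops at 14.1 mm and the tool force falls away, so the tooth holds it. Releasing and retreating.

```bash
python3 - <<'E'
from h import *
y=-.0001
movel(W(PB,.0137,y,.0783),v=.02); print(ft())
command_gripper(0.7); wait(.2); print(get_grip_width(),ft())
movel(W(PB,.0139,y,.15),v=.12)
movel(W(PB,-.06,0,.26),v=.25); wait(.4)
p,q=get_tcp_pos(),get_ee_rot(); im=read_camera("wrist");np.savez("pics/fin.npz",p=p,q=q)
cv2.imwrite("pics/fin.png",im[:,:,::-1]);cv2.imwrite("pics/finc.png",cv2.resize(im[10:220,245:405,::-1],None,fx=2.8,fy=2.8,interpolation=2))
im=read_camera("top");cv2.imwrite("pics/fint.png",im[:,:,::-1]);print(get_time(),ft())
E
```

```text
[-1.46  0.32 -7.71]
0.7046642188734938 [-0.95  1.46  0.62]
33.0083 [0.2  0.28 0.94]
```

View pics/finc.png

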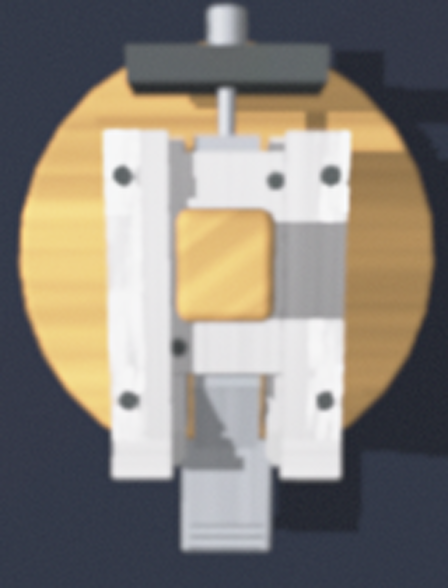

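View pics/fint.png

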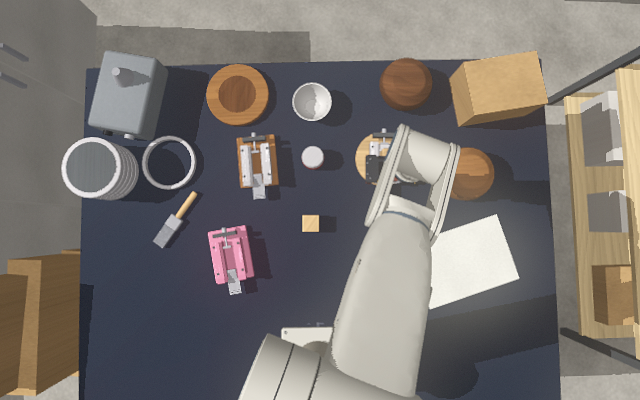

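```bash
python3 - <<'E'
from h import *
d=np.load("pics/fin.npz");c=camT("wrist",d['p'],d['q'])
print("tail",loc(PB,unproj(c,[[329,143.4]],.055))*1e3,"pad pred up/dn",proj(c,S(PB,[[-.1007,0,.041],[-.1007,0,.0337]])))
print("pad w corners",proj(c,S(PB,[[-.1007,.018,.041],[-.1007,-.018,.041],[-.1007,.018,.0337],[-.1007,-.018,.0337]]))[:,0])
job_done();print(get_time())
E
```

```text
tail [[-26.12936961  -3.99099722]] pad pred up/dn [[325.25852898 206.60218224]
 [325.25296676 204.81100204]]
pad w corners [309.7863514  340.73106294 310.04988363 340.45639744]
the job is handed in; nothing more can be done
the job is handed in; nothing more can be done
```

The hat-block carrier is out of the rectangular stand and latched in the round stand's rail, released, with the gripper clear. I handed the job in at about 33 s.

- **Removal:** I pressed stand_a's catch until the plunger threw the carrier out, then gripped the neck and drew it off the rail. There was almost no side force. My last step on the pad touched the catch's stop at about 16 N. It wasn't needed, because the carrier had already been thrown.
- **Insertion:** I aligned the carrier at the round stand's mouth to about 0.4 mm and slid it in against about 7 N from the plunger. It reached the rigid stop, where I held it at about 13 N. I then backed off until the tooth took the load, and opened the gripper.

**Last checks:**
- The catch's pad edge was where it should be when up, both while inserting (row 379.5, predicted 380.4) and in the final picture (206.4, predicted 206.6). The final view alone is a weak test, since up and down differ by only 2 pixels there.
- The carrier's tail is at −26.1 mm, against the −25.7 mm estimated for the tooth face.
- The last top picture shows the other bench items where they were, though the arm hides part of the area around the round stand. The pink stand was not touched.
- No check failed or disagreed.

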